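# Find the foot that still grips and fit it to the mill's mounting plate

### The job

The mill's mounting plate stands on three feet and lacks the fourth; of the three used feet on the bench only one still has a sole that grips, the other two are glazed and slick, and all look alike. Take each by its head, press it lightly on the bench (about 5 to 15 N, and never force it with 40 N or more) and draw it 5 cm or more in one direction to feel how hard it drags for that press; leave it there or carry on from there, not back. Slide the one that grips into the plate's empty slot until it is fully home with the spring keeper snapped out behind it, put the two glazed feet in the red scrap tray, and leave everything else alone.

Things in the scene. Friction and masses are not known exactly. Their poses are not given: they have to be found in the camera images.
- foot_a: one of three loose machine feet that look alike: rubber sole 36 mm across snapped into a black cup 47 mm across with 1 mm play, zinc dome to 14 mm, threaded stud 12 mm thick from 14 to 40 mm, round grip head 23 mm across from 40 to 64 mm; origin at the centre of its underside, z up; 0.10 to 0.19 kg. Gripped by the head, fingers closing along the drag, it does not tip
- foot_b: one of three loose machine feet that look alike: rubber sole 36 mm across snapped into a black cup 47 mm across with 1 mm play, zinc dome to 14 mm, threaded stud 12 mm thick from 14 to 40 mm, round grip head 23 mm across from 40 to 64 mm; origin at the centre of its underside, z up; 0.10 to 0.19 kg. Gripped by the head, fingers closing along the drag, it does not tip
- foot_c: one of three loose machine feet that look alike: rubber sole 36 mm across snapped into a black cup 47 mm across with 1 mm play, zinc dome to 14 mm, threaded stud 12 mm thick from 14 to 40 mm, round grip head 23 mm across from 40 to 64 mm; origin at the centre of its underside, z up; 0.10 to 0.19 kg. Gripped by the head, fingers closing along the drag, it does not tip
- mount_plate: fixed steel plate, 150 mm (its x) by 190 mm (its y), underside 20 and top 25 mm above the bench; origin on the bench under its middle. The right one (y = -50 mm) of two slots in its front edge (-x side) is empty; feet like the loose ones stand in the other three. Within 60 mm of the empty slot nothing is higher than 36 mm
- seat (a point): point on the bench under the middle of the fitted foot's stud, when the foot is fully home in the empty slot; its +x axis points along the slot, inward. The slot is 15 mm wide; at home the stud stands against its end wall
- slot_mouth (a point): point on the bench under the middle of the empty slot's mouth, 35 mm in front of the seat; the mouth flares at 45 degrees to 31 mm wide over its first 8 mm. The foot enters from in front, sole on or within 4 mm of the bench, stud in the slot, head above the plate
- keeper (a joint): brass spring plunger of 8 mm with a round nose, beside the slot on the plate, with a red pull knob; it stands 5 mm into the slot, 8.5 mm before the seat; the stud pushes it aside as it passes. 0 is fully out, 0.006 m pushed right back; it takes 2 N to start and 4 to 5 N when pushed back, so the foot passes at some 4 to 10 N along the slot
- scrap_tray: open red plastic tray, fixed, 125 mm (its x) by 185 mm (its y), walls 28 mm high and 3 mm thick, floor 3 mm; origin on the bench under its middle
- work_table: the stainless work table, bare and level, top at z = 0. Drawn across it, one foot has the gripping_sole (drag 0.85 to 1.15 of the load on its sole), the other two a glazed_sole (0.25 to 0.35 of it); the load is the press plus the weight of the foot; which foot has which sole changes from time to time
- hex_key: hex key lying flat, 29 x 98 x 5 mm; leave alone
- spare_knob: black star knob, 43 mm wide, 38 mm high; leave alone
- parts_tin: small dark blue hinged tin, 74 x 100 x 25 mm; leave alone
Mind the look-alikes: they are no part of the job. What is shaped like the mount_plate but purple is not meant.

How it is judged (in metres and radians):
On the way, in this order (a step that is already met when the one before it is completed fails the run):
1. a first foot is gripped and drawn across the bench under a press (more than 2.5 N on the sole), over 20 mm from where it stood (((contact force between gripping_sole and work_table above 2.5 N and distance of gripping_sole from where it was at the start of the episode above 0.02 m and ((linear speed of foot_a above 0.005 m/s and contact force between the fingers and foot_a above 0.5 N) or (linear speed of foot_b above 0.005 m/s and contact force between the fingers and foot_b above 0.5 N) or (linear speed of foot_c above 0.005 m/s and contact force between the fingers and foot_c above 0.5 N))) or (contact force between glazed_sole_1 and work_table above 2.5 N and distance of glazed_sole_1 from where it was at the start of the episode above 0.02 m and ((linear speed of foot_a above 0.005 m/s and contact force between the fingers and foot_a above 0.5 N) or (linear speed of foot_b above 0.005 m/s and contact force between the fingers and foot_b above 0.5 N) or (linear speed of foot_c above 0.005 m/s and contact force between the fingers and foot_c above 0.5 N))) or (contact force between glazed_sole_2 and work_table above 2.5 N and distance of glazed_sole_2 from where it was at the start of the episode above 0.02 m and ((linear speed of foot_a above 0.005 m/s and contact force between the fingers and foot_a above 0.5 N) or (linear speed of foot_b above 0.005 m/s and contact force between the fingers and foot_b above 0.5 N) or (linear speed of foot_c above 0.005 m/s and contact force between the fingers and foot_c above 0.5 N))))), for 0.05 s.
2. a second foot is drawn in the same way, after another has been moved (((contact force between gripping_sole and work_table above 2.5 N and distance of gripping_sole from where it was at the start of the episode above 0.02 m and ((linear speed of foot_a above 0.005 m/s and contact force between the fingers and foot_a above 0.5 N) or (linear speed of foot_b above 0.005 m/s and contact force between the fingers and foot_b above 0.5 N) or (linear speed of foot_c above 0.005 m/s and contact force between the fingers and foot_c above 0.5 N)) and distance of any of glazed_sole_1, glazed_sole_2 from where it was at the start of the episode above 0.015 m) or (contact force between glazed_sole_1 and work_table above 2.5 N and distance of glazed_sole_1 from where it was at the start of the episode above 0.02 m and ((linear speed of foot_a above 0.005 m/s and contact force between the fingers and foot_a above 0.5 N) or (linear speed of foot_b above 0.005 m/s and contact force between the fingers and foot_b above 0.5 N) or (linear speed of foot_c above 0.005 m/s and contact force between the fingers and foot_c above 0.5 N)) and distance of any of gripping_sole, glazed_sole_2 from where it was at the start of the episode above 0.015 m) or (contact force between glazed_sole_2 and work_table above 2.5 N and distance of glazed_sole_2 from where it was at the start of the episode above 0.02 m and ((linear speed of foot_a above 0.005 m/s and contact force between the fingers and foot_a above 0.5 N) or (linear speed of foot_b above 0.005 m/s and contact force between the fingers and foot_b above 0.5 N) or (linear speed of foot_c above 0.005 m/s and contact force between the fingers and foot_c above 0.5 N)) and distance of any of gripping_sole, glazed_sole_1 from where it was at the start of the episode above 0.015 m))), for 0.05 s.
3. the third foot is drawn in the same way, after the other two have been moved (((contact force between gripping_sole and work_table above 2.5 N and distance of gripping_sole from where it was at the start of the episode above 0.02 m and ((linear speed of foot_a above 0.005 m/s and contact force between the fingers and foot_a above 0.5 N) or (linear speed of foot_b above 0.005 m/s and contact force between the fingers and foot_b above 0.5 N) or (linear speed of foot_c above 0.005 m/s and contact force between the fingers and foot_c above 0.5 N)) and distance of each of glazed_sole_1, glazed_sole_2 from where it was at the start of the episode above 0.015 m) or (contact force between glazed_sole_1 and work_table above 2.5 N and distance of glazed_sole_1 from where it was at the start of the episode above 0.02 m and ((linear speed of foot_a above 0.005 m/s and contact force between the fingers and foot_a above 0.5 N) or (linear speed of foot_b above 0.005 m/s and contact force between the fingers and foot_b above 0.5 N) or (linear speed of foot_c above 0.005 m/s and contact force between the fingers and foot_c above 0.5 N)) and distance of each of gripping_sole, glazed_sole_2 from where it was at the start of the episode above 0.015 m) or (contact force between glazed_sole_2 and work_table above 2.5 N and distance of glazed_sole_2 from where it was at the start of the episode above 0.02 m and ((linear speed of foot_a above 0.005 m/s and contact force between the fingers and foot_a above 0.5 N) or (linear speed of foot_b above 0.005 m/s and contact force between the fingers and foot_b above 0.5 N) or (linear speed of foot_c above 0.005 m/s and contact force between the fingers and foot_c above 0.5 N)) and distance of each of gripping_sole, glazed_sole_1 from where it was at the start of the episode above 0.015 m))), for 0.05 s.
At the end, for the whole second after the job is handed in: The foot that grips stands upright (within 0.08 rad) on the bench in the plate's slot, within 3 mm of the seat, with the keeper out behind it (under 2 mm pushed back); both glazed feet lie at rest in the scrap tray; nothing is held (((x of foot_a in the frame of seat between -0.003 and 0.003 m and y of foot_a in the frame of seat between -0.003 and 0.003 m and height (world z) of foot_a below 0.003 m and angle between foot_a's own z axis and vertical below 0.08 rad and horizontal distance between gripping_sole and seat below 0.008 m) or (x of foot_b in the frame of seat between -0.003 and 0.003 m and y of foot_b in the frame of seat between -0.003 and 0.003 m and height (world z) of foot_b below 0.003 m and angle between foot_b's own z axis and vertical below 0.08 rad and horizontal distance between gripping_sole and seat below 0.008 m) or (x of foot_c in the frame of seat between -0.003 and 0.003 m and y of foot_c in the frame of seat between -0.003 and 0.003 m and height (world z) of foot_c below 0.003 m and angle between foot_c's own z axis and vertical below 0.08 rad and horizontal distance between gripping_sole and seat below 0.008 m)) and value of joint keeper below 0.002 m and x of glazed_sole_1 in the frame of scrap_tray between -0.06 and 0.06 m and y of glazed_sole_1 in the frame of scrap_tray between -0.09 and 0.09 m and height (world z) of each of glazed_sole_1, glazed_sole_2 below 0.04 m and x of glazed_sole_2 in the frame of scrap_tray between -0.06 and 0.06 m and y of glazed_sole_2 in the frame of scrap_tray between -0.09 and 0.09 m and linear speed of each of foot_a, foot_b, foot_c below 0.01 m/s); the robot touches nothing.
It fails at once if a foot is forced against the bench or the mounting plate with more than 40 N (contact force between any of gripping_sole, glazed_sole_1, glazed_sole_2 and work_table above 40 N or contact force between any of foot_a, foot_b, foot_c and mount_plate above 40 N).
It fails at once if the hex key, the star knob or the tin is moved more than 15 mm (distance of any of hex_key, spare_knob, parts_tin from where it was at the start of the episode above 0.015 m).
It also fails if it takes over 72 s, if anything falls off the work surface, if the arm or the gripper's body presses on something with over 40 N, if the wrist force passes 120 N, or if a joint passes its speed limit or range.

### The arm

A 6-joint arm with a two-finger parallel gripper is mounted at the origin on a cart in front of the work surface, level with it; the furniture and walls round the work are solid. World frame = base frame: x ahead of the robot, y to its left, z up, the work surface at z = 0. Lengths are in m, angles in degrees, forces in N, time in s.
With the tool pointing down it reaches from about 0.375 to 0.9 m from the base axis. Payload 3.1 kg.
Tool frame: the origin (TCP) lies on the centre line of the jaws, within the pads' length; the fingertips stand 17 mm ahead of it and the grasp point (between the pads) lies 2 mm behind it; z points along the fingers, y is the line along which they close (so a half turn about z gives the same grasp; the last joint's range is limited). The gripper opens to 87 mm and grips with 3 to 60 N. Pads are 19 mm wide; open, the fingers measure 117 mm over their backs; the gripper's body (75 mm by 190 mm) begins 51 mm behind the grasp point.
Start: joints at [63.455, 30.224, 82.088, -0, 67.689, -10.227], TCP at [0.176, 0.6, 0.212] pointing down, gripper open.
Joint ranges: [-176.69, 176.69], [-43.24, 126.21], [12.49, 139.97], [-82, 262], [0, 151.66], [-163.58, 163.58]. Speed limits (degrees/s): [159.86, 159.86, 180, 180, 180, 180].

### API

Orientations are given as a 3x3 rotation matrix whose columns are the frame's x, y, z axes.
In Python, from rig import bot, imaging, finder gives the robot as it stands. The module is installed in compiled form; this text tells all that it offers.
- The arm moves only by the tool play_rows, never from a script. Its argument "motion" is a list that holds one entry, the list of rows, each a list of 6 numbers: the shift along the tool's x, y, z in fractions of the full range, 1 being 1 m, then the turn, a rotation vector about the tool's x, y, z in normalised numbers (1 is 120 degrees). In form: [[[dx, dy, dz, wx, wy, wz], ...]]. A call has 1 to 8 rows; each row is the pose to reach, as a shift and turn from the pose commanded when the call began, along the tool's axes at that moment; what a row does not reach only later rows make up. A row lasts 1/12 s, in which the tool goes at most 41.7 mm and 7.16 degrees, less where a joint would pass 70% of its speed; a pose out of reach is approached as far as the arm can. A call with a gripper value outside its range is refused whole. "fingers" is the finger opening in m, from 0 to 0.087, set as the call begins (left out, the last holds). The fingers move at their own pace and stop on an object; the grip force is fixed at half the most. Time passes only in rows, so rows that repeat a pose let the fingers close. It gives the time, the measured TCP pose, the force, the opening and the grip force at its end, in the units of the state.
- bot.read_state(): the state, without advancing time (a new reading comes with each control period).
- imaging.capture(name): name is "scene" or "top"; returns a dict with "frame" (384x512x3 uint8, red, green, blue), "camera_matrix" (3x3 intrinsics, pixels), "R" (3x3) and "t" (3): a world point X has camera coordinates R X + t. Camera axes: x right, y down, z forward; pixel columns grow to the right and rows downward; lengths in m; the calibration is good to about 2 mm. A picture is of the moment at which its call begins. There is no depth.
- bot.hand_in(): hands the job in; it is judged then, once.
Trained networks look in the newest picture that a camera, given by its name, has taken for a name from the list of things; names that differ only in an ending like _2 or _b are one class to them, and where a whole thing is asked for, a point or a joint stands for the part that bears it (a point fixed in the world has none). Each returns a list of dicts, best first, with "confidence" (0 to 1); they miss things now and then, are a little off and sometimes report something else, mostly with a low value. They report only what shows in the picture. A call takes as long as a camera call. They do not tell look-alikes from the thing itself.
- finder.recognise(camera, name): "at" ([x, y, z] in m, in world coordinates, good to about 4 mm: the middle of the surface that is visible of it).
- finder.outline_of(camera, name): "pixels" (384x512 bool, what is visible of it).
The state is a dict: "time_s": time; "joint_positions": joint angles; "qvel": joint speeds; "tau": joint torques, N m; "position": TCP position; "tcp_rot": TCP orientation; "force": force on the tool from outside, world axes, zero at the start; "moment": the same for the moment, N m; "opening": opening from 0.0 (shut) to 1.0 (fully open); "grasp_force": force on a finger pad.
Only numpy, scipy, OpenCV 4.12 (cv2) and the standard library are available. Lean on these libraries where they do the work, as an engineer would, in place of code of your own. Each camera call takes 0.05 s, during which the arm holds its last target. There are 200 camera calls.

## Working session

There is one attempt and no reset: what is moved stays moved. The work goes in short steps, Python scripts to look and compute and a tool call to move; the robot and the scene stay as the last step left them, time stands still between calls to the robot, and variables do not carry over. Pictures are saved under pics/ and viewed, at most 10 in all, crops included, and the job is handed in when it is done.

Besides the shell and the picture viewer there is one more tool, called after "Emit:" as name(argument=value, ...), one argument or row to a line, values as JSON. play_rows: Moves the arm, as the interface text tells. Its arguments: {"type":"object","properties":{"motion":{"type":"array"},"fingers":{"type":"number"}},"required":["motion"]}

```bash
mkdir -p pics
python3 - <<'E'
from rig import bot,imaging,finder
import cv2,numpy as np
s=bot.read_state();print(s['position'],s['tcp_rot'],s['force'],s['time_s'])
for c in('scene','top'):
    d=imaging.capture(c);cv2.imwrite(f'pics/{c}0.png',cv2.resize(d['frame'][:,:,::-1],(800,600)))
    print(c,d['camera_matrix'],d['R'],d['t'])
    for n in('foot_a','mount_plate','keeper','scrap_tray','hex_key','spare_knob','parts_tin'):
        for r in finder.recognise(c,n):print(n,round(r['confidence'],2),np.round(r['at'],3))
E
```

```text
[0.17525736 0.59915002 0.21098433] [[-9.59715925e-01  2.80970594e-01 -9.32182417e-04]
 [ 2.80971911e-01  9.59714098e-01 -1.90650905e-03]
 [ 3.58955628e-04 -2.09162417e-03 -9.99997748e-01]] [1.04222096 0.47561064 0.62833949] 0.0
scene [[430.3482412    0.         255.8971151 ]
 [  0.         430.3482412  190.52251446]
 [  0.           0.           1.        ]] [[ 0.91831109 -0.39577207 -0.00831919]
 [-0.32178101 -0.73405919 -0.59800844]
 [ 0.23056826  0.55183474 -0.80144663]] [-0.57883051 -0.13913282  1.67096369]
foot_a 0.61 [0.516 0.081 0.014]
foot_a 0.58 [ 0.544 -0.015  0.013]
foot_a 0.42 [ 0.514 -0.093  0.012]
mount_plate 0.8 [ 0.5   -0.297  0.024]
mount_plate 0.6 [ 0.42  -0.492  0.026]
scrap_tray 0.85 [0.505 0.314 0.007]
spare_knob 0.46 [0.673 0.135 0.015]
parts_tin 0.92 [0.701 0.025 0.021]
parts_tin 0.48 [0.506 0.319 0.006]
top [[354.38311765   0.         257.21824467]
 [  0.         354.38311765 191.70753984]
 [  0.           0.           1.        ]] [[-0.01096018 -0.99992295  0.00582743]
 [-0.98153507  0.00964527 -0.19103892]
 [ 0.19096799 -0.00781365 -0.98156517]] [-0.13125222  0.47247787  0.97131003]
foot_a 0.78 [0.514 0.083 0.011]
foot_a 0.57 [ 0.518 -0.094  0.012]
foot_a 0.56 [ 0.543 -0.013  0.014]
mount_plate 0.86 [ 0.437 -0.551  0.022]
mount_plate 0.61 [ 0.505 -0.295  0.026]
parts_tin 0.86 [0.701 0.034 0.026]
```

View pics/scene0.png

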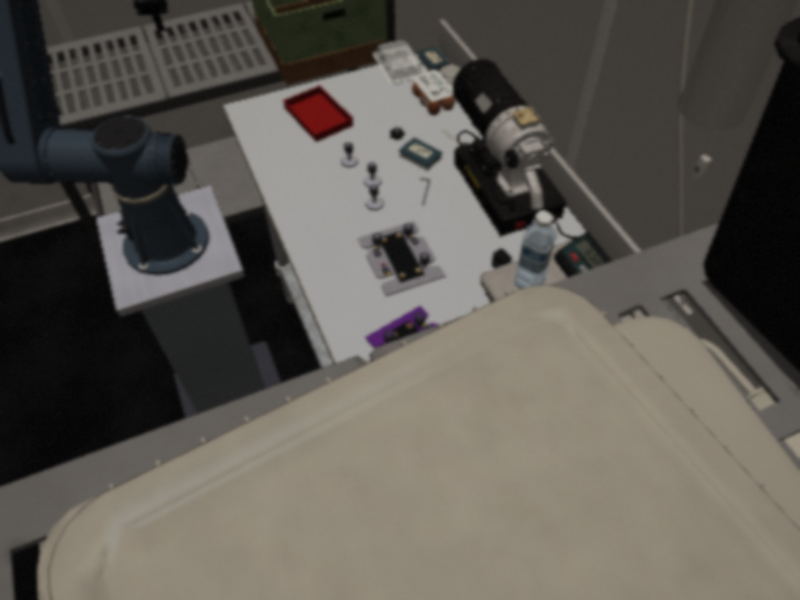

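View pics/top0.png

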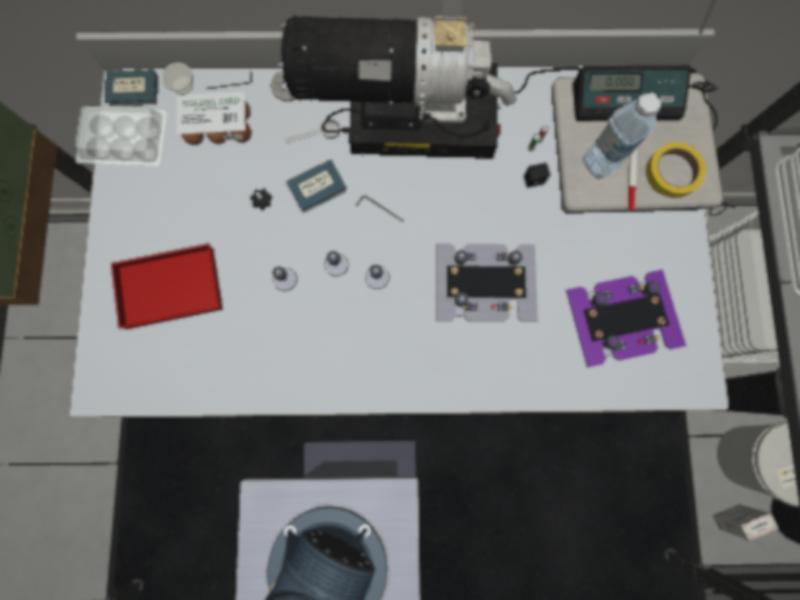

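The top view shows the three feet at (285,275), (336,262) and (377,275). The grey plate is at (487,283) with its empty slot at front right near the red knob (508,307), and the tray is at (167,286). The purple plate is the decoy.

```bash
cat > h.py <<'E'
from rig import bot,imaging,finder
import cv2,numpy as np
from scipy.optimize import minimize
def proj(d,X):
    c=np.atleast_2d(X)@np.array(d['R']).T+d['t']; p=c@np.array(d['camera_matrix']).T
    return p[:,:2]/p[:,2:]
def back(d,uv,z):
    uv=np.atleast_2d(uv);r=np.c_[uv,np.ones(len(uv))]@np.linalg.inv(d['camera_matrix']).T@np.array(d['R'])
    C=-np.array(d['R']).T@d['t'];return C+r*((z-C[2])/r[:,2])[:,None]
A=np.linspace(0,2*np.pi,24)
def sil(d,x,y,S=4):
    m=np.zeros((384*S,512*S),np.uint8)
    for r,z0,z1 in((.0235,0,.009),(.018,.009,.014),(.006,.014,.04),(.0115,.04,.064)):
        P=np.array([[x+r*np.cos(a),y+r*np.sin(a),z] for z in(z0,z1) for a in A])
        cv2.fillConvexPoly(m,cv2.convexHull(np.round((proj(d,P)+.5)*S).astype(np.int32)),1)
    return cv2.resize(m*1.0,(512,384),interpolation=cv2.INTER_AREA)
def fit(d,mask,x,y):
    f=lambda p:np.abs(sil(d,*p)-mask).sum()
    r=minimize(f,[x,y],method='Nelder-Mead',options=dict(initial_simplex=[[x-.008,y-.008],[x+.008,y-.004],[x,y+.008]],xatol=2e-4))
    return np.round(r.x,4),round(r.fun/mask.sum(),2)
def feet(c):
    d=imaging.capture(c);rs=finder.outline_of(c,'foot_a');o=[]
    for r in rs:
        m=r['pixels'];v,u=np.nonzero(m);
        b=back(d,[u.mean(),v.mean()],.02)[0];o.append((*fit(d,m*1.0,b[0],b[1]),round(r['confidence'],2)))
    return d,o
E
python3 - <<'E'
from h import *
for c in('top','scene'):
    d,o=feet(c)
    for q in o:print(c,*q)
    for n in('mount_plate','scrap_tray'):
        for r in finder.outline_of(c,n):
            v,u=np.nonzero(r['pixels']);P=back(d,np.c_[u,v],.025)[:,:2].astype(np.float32)
            q=cv2.minAreaRect(P);print(n,r['confidence'],q,np.round(cv2.boxPoints(q),3).tolist())
    if c=='top':
        f=d['frame'];cv2.imwrite('pics/plate.png',cv2.resize(f[150:210,272:352,::-1],(800,600),interpolation=cv2.INTER_CUBIC))
E
```

```text
top [ 0.5262 -0.0887] 0.11 0.73
top [ 0.5514 -0.0083] 0.07 0.71
top [0.5234 0.0885] 0.13 0.65
top [ 0.5025 -0.361 ] 0.93 0.28
mount_plate 0.89 ((0.5092533230781555, -0.29427310824394226), (0.19253228604793549, 0.15463264286518097), 88.7866439819336) [[0.4300000071525574, -0.3889999985694885], [0.5849999785423279, -0.3919999897480011], [0.5889999866485596, -0.20000000298023224], [0.4339999854564667, -0.19599999487400055]]
mount_plate 0.57 ((0.43912845849990845, -0.5532724261283875), (0.1524398773908615, 0.19382424652576447), 11.417245864868164) [[0.3449999988079071, -0.4729999899864197], [0.3840000033378601, -0.6629999876022339], [0.5329999923706055, -0.6330000162124634], [0.4950000047683716, -0.4429999887943268]]
scrap_tray 0.77 ((0.5067588686943054, 0.30789241194725037), (0.1373990923166275, 0.19918982684612274), 11.148849487304688) [[0.41999998688697815, 0.3919999897480011], [0.45899999141693115, 0.19699999690055847], [0.5929999947547913, 0.22300000488758087], [0.5550000071525574, 0.4189999997615814]]
scene [ 0.5069 -0.3411] 0.89 0.72
scene [ 0.5472 -0.0036] 0.57 0.65
scene [0.5175
[... 214 characters left out ...]
99999380111694], [0.578000009059906, -0.20000000298023224], [0.4259999990463257, -0.1979999989271164]]
mount_plate 0.69 ((0.41634994745254517, -0.4785638153553009), (0.15274925529956818, 0.06532880663871765), 0.45506760478019714) [[0.3400000035762787, -0.44699999690055847], [0.3400000035762787, -0.5120000243186951], [0.49300000071525574, -0.5109999775886536], [0.492000013589859, -0.4449999928474426]]
mount_plate 0.19 ((0.5626876950263977, -0.02276468276977539), (0.7331191301345825, 0.9771057963371277), 3.8047537803649902) [[0.16500000655651093, 0.4399999976158142], [0.2290000021457672, -0.5350000262260437], [0.9610000252723694, -0.4860000014305115], [0.8960000276565552, 0.48899999260902405]]
```

View pics/plate.png

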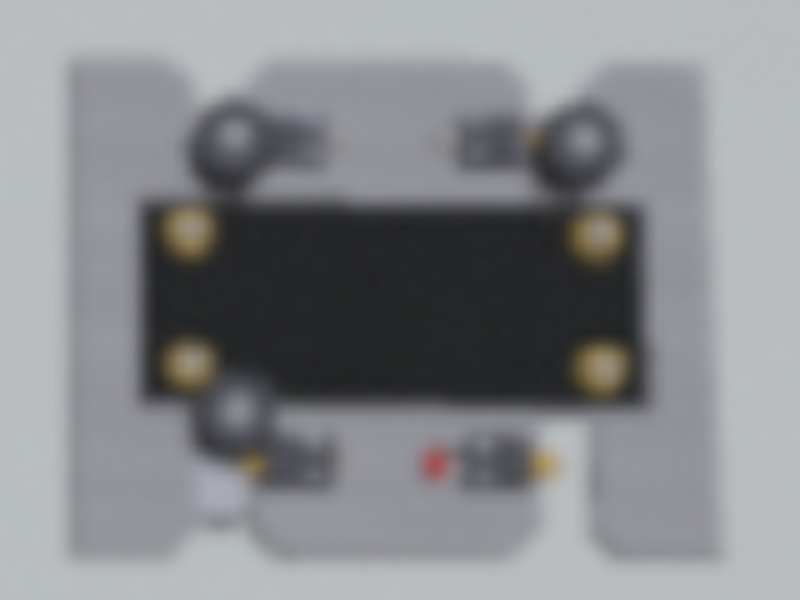

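The plate crop shows the empty slot at crop pixel (565,500) with the brass keeper nose at (545,465). It opens towards the robot. I'll move above the left foot.

Careful with the scale: turns go in shares of 120 degrees. That gives: 73.7 degrees / 120 = 0.6142.

Emit:
play_rows(
  motion=[
    [[-0.475,-0.391,0.06,0,0,0.6142],[-0.475,-0.391,0.06,0,0,0.6142],[-0.475,-0.391,0.06,0,0,0.6142],[-0.475,-0.391,0.06,0,0,0.6142],[-0.475,-0.391,0.06,0,0,0.6142],[-0.475,-0.391,0.06,0,0,0.6142],[-0.475,-0.391,0.06,0,0,0.6142],[-0.475,-0.391,0.06,0,0,0.6142]],
  ],
  fingers=0.055,
)

```text
time_s: 1.87
position: [0.3631, 0.3239, 0.1797]
tcp_rot: [[-0.277, 0.961, 0.001], [0.961, 0.277, 0.0], [0.0, 0.001, -1.0]]
force: [0.3, 0.9, -0.4]
opening: 0.636
grasp_force: 0.0
```

```bash
cat >> h.py <<'E'
def go(x,y,z,yaw=0.):
    s=bot.read_state();R=np.array(s['tcp_rot']);cur=np.degrees(np.arctan2(R[1,1],R[0,1]))
    D=R.T@(np.array([x,y,z])-s['position'])
    print('pos',np.round(s['position'],4),'yaw',round(cur,2),'F',np.round(s['force'],2),'op',round(s['opening'],3),round(s['grasp_force'],1),'t',s['time_s'],'q6',round(s['joint_positions'][5],1))
    print('delta',np.round(D,4),'wz',round(-(yaw-cur),2))
E
python3 -c "
from h import *
go(.521,.09,.15)"
```

```text
pos [0.3631 0.3239 0.1797] yaw 16.06 F [ 0.34  0.9  -0.43] op 0.636 0.0 t 1.8667 q6 12.5
delta [-0.2685  0.0871  0.0297] wz 16.06
```

Scaled: 16 degrees / 120 = 0.1333.

Emit:
play_rows(
  motion=[
    [[-0.268,0.087,0.03,0,0,0.1333],[-0.268,0.087,0.03,0,0,0.1333],[-0.268,0.087,0.03,0,0,0.1333],[-0.268,0.087,0.03,0,0,0.1333],[-0.268,0.087,0.03,0,0,0.1333],[-0.268,0.087,0.03,0,0,0.1333],[-0.268,0.087,0.03,0,0,0.1333],[-0.268,0.087,0.03,0,0,0.1333]],
  ],
)

```text
time_s: 2.53
position: [0.5266, 0.0876, 0.1495]
tcp_rot: [[-0.001, 1.0, 0.006], [1.0, 0.001, -0.002], [-0.002, 0.006, -1.0]]
force: [0.8, 0.1, -0.3]
opening: 0.633
grasp_force: 0.0
```

Run:
```python
from h import *
d,o=feet('scene')
for q in o:print(*q)
s=d['frame'];cv2.imwrite('pics/a1.png',cv2.resize(s[60:180,180:340,::-1],(800,600),interpolation=cv2.INTER_CUBIC))
go(.521,.09,.056)
```

```text
[ 0.5191 -0.0836] 0.22 0.67
[ 5.474e-01 -3.000e-04] 0.42 0.6
[0.5173 0.0924] 0.16 0.52
pos [0.5219 0.0917 0.1494] yaw 0.2 F [-0.34  0.29 -0.35] op 0.637 0.0 t 2.6333 q6 -2.4
delta [-0.0017 -0.0009  0.0934] wz 0.2
```

View pics/a1.png

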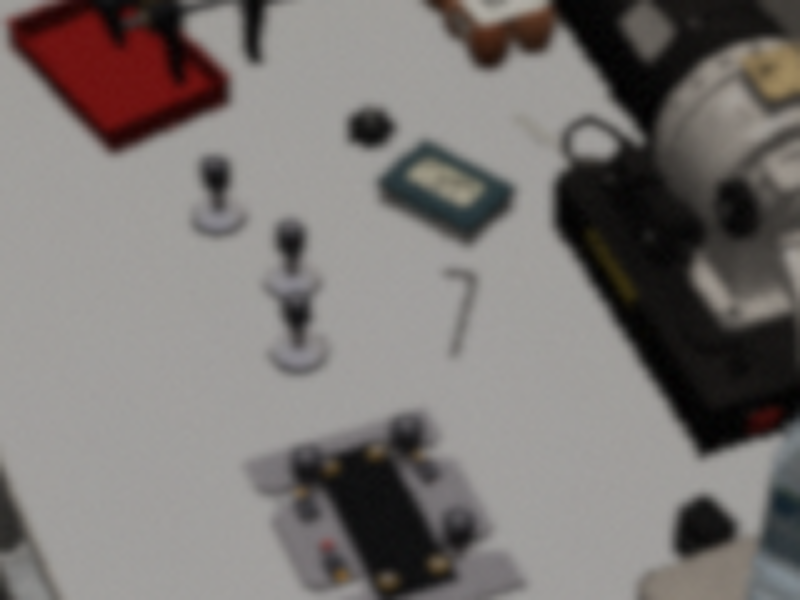

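The crop shows the open fingers at (175,80) and (255,60), above the left foot's head at (215,165). Next: descend and grip.

Emit:
play_rows(
  motion=[
    [[-0.001,-0.001,0.04,0,0,0],[-0.001,-0.001,0.07,0,0,0],[-0.001,-0.001,0.085,0,0,0],[-0.001,-0.001,0.093,0,0,0],[-0.001,-0.001,0.093,0,0,0],[-0.001,-0.001,0.093,0,0,0]],
  ],
)

```text
time_s: 3.13
position: [0.52, 0.0928, 0.057]
tcp_rot: [[-0.008, 1.0, 0.0], [1.0, 0.008, 0.0], [0.0, 0.0, -1.0]]
force: [-0.3, 0.1, 0.1]
opening: 0.632
grasp_force: 0.0
```

Emit:
play_rows(
  motion=[
    [[0,0,0,0,0,0],[0,0,0,0,0,0],[0,0,0,0,0,0],[0,0,0,0,0,0],[0,0,0,0,0,0],[0,0,0,0,0,0],[0,0,0,0,0,0]],
  ],
  fingers=0.0,
)

```text
time_s: 3.72
position: [0.5203, 0.0919, 0.0568]
tcp_rot: [[-0.007, 1.0, 0.0], [1.0, 0.007, -0.0], [-0.0, 0.0, -1.0]]
force: [0.9, -0.8, 0.9]
opening: 0.189
grasp_force: 0.0
```

Emit:
play_rows(
  motion=[
    [[0,0,0.001,0,0,0],[0,0,0.001,0,0,0],[0,0,0.001,0,0,0]],
  ],
)

```text
time_s: 3.97
position: [0.5201, 0.0919, 0.0555]
tcp_rot: [[-0.007, 1.0, -0.0], [1.0, 0.007, 0.0], [0.0, -0.0, -1.0]]
force: [-0.1, -0.1, 0.1]
opening: 0.027
grasp_force: 0.0
```

Grip came up empty, so I'll look.

Run:
```python
from h import *
go(.52,.09,.056)
a=imaging.capture('top')['frame'];b=imaging.capture('scene')['frame']
print([(np.round(r['at'],3),round(r['confidence'],2)) for r in finder.recognise('scene','foot_a')])
i=np.hstack([cv2.resize(a[130:220,140:260,::-1],(400,300),interpolation=3),cv2.resize(b[60:150,180:300,::-1],(400,300),interpolation=3)]);cv2.imwrite('pics/a2.png',i)
```

```text
pos [0.5201 0.0919 0.0555] yaw 0.38 F [-0.14 -0.08  0.12] op 0.027 0.0 t 3.9667 q6 -2.5
delta [-0.0019 -0.0001 -0.0005] wz 0.38
[(array([ 0.519, -0.092,  0.017]), 0.7), (array([0.514, 0.08 , 0.014]), 0.59), (array([ 0.544, -0.015,  0.016]), 0.51)]
```

View pics/a2.png

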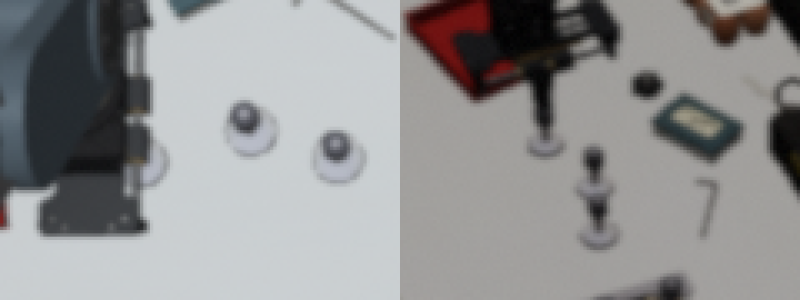

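Run:
```python
from h import *
for c in('top','scene'):
    d=imaging.capture(c)
    print(c,'C',-np.array(d['R']).T@d['t'])
    print('tip',proj(d,[.520,.092,.0385]),'tcp',proj(d,[.52,.092,.0555]),'body',proj(d,[.52,.092,.11]))
    print('foot base@.521,.09',proj(d,[.521,.09,0]),'finder',proj(d,[.515,.082,0]),proj(d,[.515,.082,.064]))
    a=d['frame']
    if c=='top':i=cv2.resize(a[140:200,150:210,::-1],(400,400),interpolation=3)
    else: j=cv2.resize(a[60:120,190:250,::-1],(400,400),interpolation=3)
cv2.imwrite('pics/a3.png',np.hstack([i,j]))
```

```text
top C [ 0.27682593 -0.12820981  1.04443061]
tip [[178.68496853 176.46648312]] tcp [[177.4289863  175.08258168]] body [[173.10867907 170.32226005]]
foot base@.521,.09 [[182.05786187 179.11195619]] finder [[184.65532087 181.0259065 ]] [[180.25633816 176.05284395]]
scene C [ 0.10150498 -1.25331249  1.25117022]
tip [[223.09050614  96.16773692]] tcp [[222.80792548  93.0180084 ]] body [[221.8723996   82.59035739]]
foot base@.521,.09 [[224.09949225 103.35520806]] finder [[223.44935801 104.90983449]] [[222.3878024   93.21379006]]
```

View pics/a3.png

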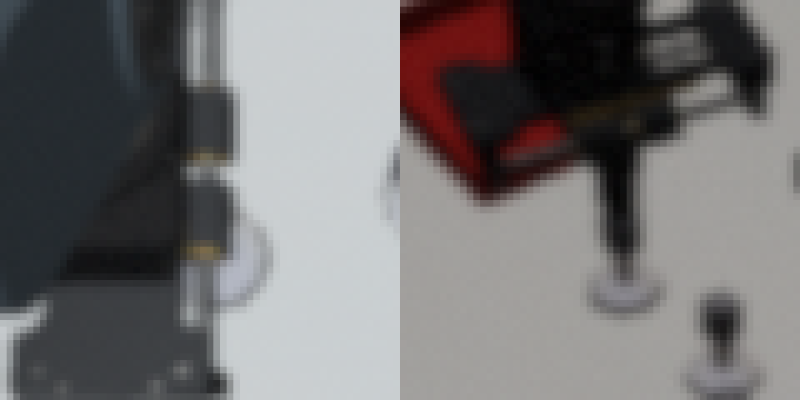

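The scene view shows the fingertips at crop (620,255), apparently right at the foot, while the top view shows the cup to the right of the fingers. I'll back off and measure again without occlusion.

Emit:
play_rows(
  motion=[
    [[0,0,-0.04,0,0,0],[0,0,-0.07,0,0,0],[0.04,0,-0.09,0,0,0],[0.08,0,-0.09,0,0,0],[0.12,0,-0.09,0,0,0],[0.16,0,-0.09,0,0,0],[0.16,0,-0.09,0,0,0],[0.16,0,-0.09,0,0,0]],
  ],
  fingers=0.055,
)

```text
time_s: 4.88
position: [0.5185, 0.2539, 0.1455]
tcp_rot: [[-0.011, 1.0, 0.0], [1.0, 0.011, -0.0], [-0.0, 0.0, -1.0]]
force: [0.1, -1.2, -0.7]
opening: 0.53
grasp_force: 0.0
```

Run:
```python
from h import *
go(.52,.08,.15)
for c in('top','scene'):
    d,o=feet(c)
    for q in o:print(c,*q)
    print([(np.round(r['at'],3),round(r['confidence'],2)) for r in finder.recognise(c,'foot_a')])
    rs=finder.outline_of(c,'foot_a')
    for r in rs:
        v,u=np.nonzero(r['pixels']);print('bbox',u.min(),u.max(),v.min(),v.max(),r['confidence'])
    a=d['frame']
    if c=='top':i=cv2.resize(a[150:200,160:260,::-1],(800,400),interpolation=0)
cv2.imwrite('pics/a4.png',i)
d=imaging.capture('top')
print(proj(d,[[.5234,.0885,0],[.5234,.0885,.064],[.515,.082,0],[.515,.082,.064]]))
```

```text
pos [0.5185 0.2539 0.1455] yaw 0.64 F [ 0.1  -1.18 -0.67] op 0.53 0.0 t 4.8833 q6 14.4
delta [-0.1739 -0.0005 -0.0044] wz 0.64
top [ 0.5256 -0.0883] 0.08 0.75
top [ 0.5535 -0.0078] 0.15 0.62
top [0.5236 0.09  ] 0.13 0.57
[(array([ 0.518, -0.092,  0.011]), 0.57), (array([0.516, 0.084, 0.012]), 0.55), (array([ 0.544, -0.012,  0.012]), 0.53)]
bbox 234 248 169 184 0.75
bbox 207 221 160 175 0.62
bbox 174 189 170 185 0.57
scene [ 0.5468 -0.005 ] 0.2 0.53
[(array([ 0.544, -0.016,  0.013]), 0.54), (array([ 0.52 , -0.092,  0.017]), 0.46), (array([0.516, 0.082, 0.014]), 0.43)]
bbox 233 243 104 118 0.53
[[182.5786498  178.33291278]
 [178.05699422 173.19964255]
 [184.65532087 181.0259065 ]
 [180.25633816 176.05284395]]
```

View pics/a4.png

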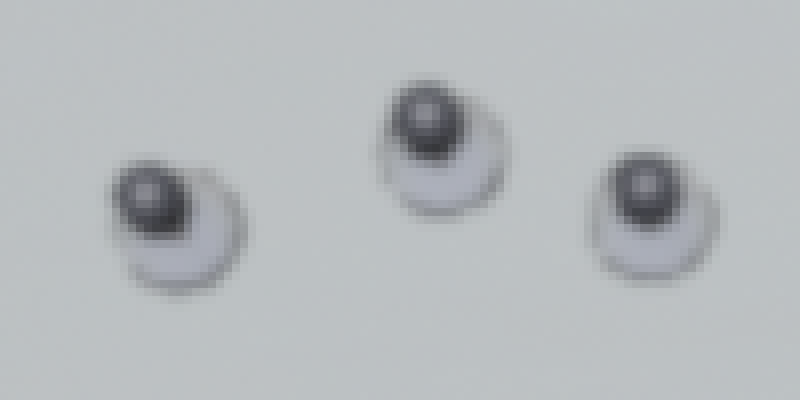

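The top crop shows the cups at (180,232), (443,157) and (655,222), with heads up-left of them. This matches my fits, so foot A has not moved. Next I'll check where the tool itself shows up.

Run:
```python
from h import *
d=imaging.capture('scene')
print(proj(d,[[.522-.03,.092,.132],[.522+.03,.092,.132]]), 'seen (215,76),(231,72)')
s=bot.read_state()['position']
P=np.array([[s[0]+dx,s[1],s[2]-.017] for dx in(-.03,.03)])
p=proj(d,P);print(p)
t=imaging.capture('top');q=proj(t,P);print(q)
def crop(f,p):
    c=p.mean(0).astype(int);return cv2.resize(f[max(c[1]-30,0):max(c[1]-30,0)+60,c[0]-30:c[0]+30,::-1],(400,400),interpolation=3),(c-30)
a,o1=crop(d['frame'],p);b,o2=crop(t['frame'],q);print(o1,o2)
cv2.imwrite('pics/a5.png',np.hstack([a,b]))
```

```text
[[214.95445579  80.0552298 ]
 [228.88160501  76.16560189]] seen (215,76),(231,72)
[[201.51408614  58.56265167]
 [214.85944604  55.02603288]]
[[110.78679177 180.35652035]
 [112.3107884  158.47898874]]
[178  26] [ 81 139]
```

View pics/a5.png

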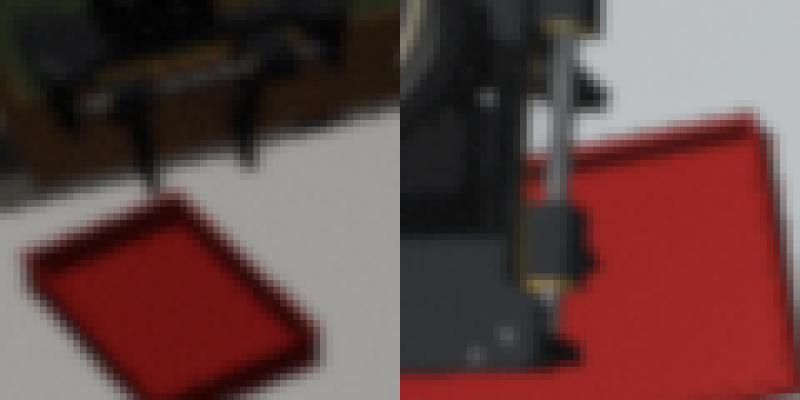

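In the scene view the tips sit at about (201,54.5) and (215.5,50.7), roughly 4 px above the predicted spots. That fits the tips really being about 20 mm higher than assumed, so they closed above the head. I'll retry lower.

Scaled: 0.6 degrees / 120 = 0.005.

Emit:
play_rows(
  motion=[
    [[-0.04,0,0,0,0,0.005],[-0.08,0.001,0,0,0,0.005],[-0.12,0.001,0,0,0,0.005],[-0.163,0.001,0,0,0,0.005],[-0.163,0.001,0.03,0,0,0.005],[-0.163,0.001,0.06,0,0,0.005],[-0.163,0.001,0.085,0,0,0.005],[-0.163,0.001,0.09,0,0,0.005]],
  ],
)

```text
time_s: 6.1
position: [0.5187, 0.0882, 0.0524]
tcp_rot: [[0.005, 1.0, -0.007], [1.0, -0.005, 0.0], [0.0, -0.007, -1.0]]
force: [0.3, 0.0, -0.6]
opening: 0.634
grasp_force: 0.0
```

Emit:
play_rows(
  motion=[
    [[0,0,0.004,0,0,0],[0,0,0.008,0,0,0],[0,0,0.008,0,0,0]],
  ],
)

```text
time_s: 6.35
position: [0.5219, 0.0892, 0.0481]
tcp_rot: [[0.003, 1.0, 0.001], [1.0, -0.003, -0.0], [-0.0, 0.001, -1.0]]
force: [0.1, 0.0, 0.2]
opening: 0.632
grasp_force: 0.0
```

Emit:
play_rows(
  motion=[
    [[0,0,0.004,0,0,0],[0,0,0.008,0,0,0],[0,0,0.008,0,0,0]],
  ],
)

```text
time_s: 6.6
position: [0.5214, 0.0891, 0.0397]
tcp_rot: [[0.003, 1.0, 0.001], [1.0, -0.003, -0.0], [-0.0, 0.001, -1.0]]
force: [0.3, -0.5, 0.4]
opening: 0.63
grasp_force: 0.0
```

Emit:
play_rows(
  motion=[
    [[0,0,0,0,0,0],[0,0,0,0,0,0],[0,0,0,0,0,0],[0,0,0,0,0,0],[0,0,0,0,0,0],[0,0,0,0,0,0]],
  ],
  fingers=0.0,
)

```text
time_s: 7.1
position: [0.5211, 0.0889, 0.0396]
tcp_rot: [[0.004, 1.0, -0.0], [1.0, -0.004, 0.0], [0.0, -0.0, -1.0]]
force: [-1.6, -1.7, 0.2]
opening: 0.262
grasp_force: 1.9
```

Gripped (22.8 mm). Let the grip build, then press.

Emit:
play_rows(
  motion=[
    [[0,0,0,0,0,0],[0,0,0.001,0,0,0],[0,0,0.001,0,0,0],[0,0,0.001,0,0,0]],
  ],
)

```text
time_s: 7.43
position: [0.521, 0.0889, 0.0395]
tcp_rot: [[0.004, 1.0, -0.0], [1.0, -0.004, -0.0], [-0.0, -0.0, -1.0]]
force: [-2.4, -0.8, 7.4]
opening: 0.251
grasp_force: 30.0
```

Emit:
play_rows(
  motion=[
    [[0,0,0.001,0,0,0],[0,0,0.001,0,0,0],[0,0,0.001,0,0,0]],
  ],
)

```text
time_s: 7.68
position: [0.521, 0.0889, 0.0394]
tcp_rot: [[0.003, 1.0, 0.0], [1.0, -0.003, -0.0], [-0.0, 0.0, -1.0]]
force: [-2.9, -0.0, 14.9]
opening: 0.256
grasp_force: 30.0
```

Emit:
play_rows(
  motion=[
    [[0,-0.005,-0.0005,0,0,0],[0,-0.01,-0.0005,0,0,0],[0,-0.015,-0.0005,0,0,0],[0,-0.02,-0.0005,0,0,0],[0,-0.025,-0.0005,0,0,0],[0,-0.03,-0.0005,0,0,0]],
  ],
)

```text
time_s: 8.18
position: [0.4951, 0.0888, 0.0393]
tcp_rot: [[0.004, 1.0, 0.009], [1.0, -0.004, -0.0], [-0.0, 0.009, -1.0]]
force: [4.6, 0.3, 6.4]
opening: 0.249
grasp_force: 30.0
```

Emit:
play_rows(
  motion=[
    [[0,-0.005,0,0,0,0],[0,-0.01,0,0,0,0],[0,-0.015,0,0,0,0],[0,-0.02,0,0,0,0]],
  ],
)

```text
time_s: 8.52
position: [0.4754, 0.0888, 0.0392]
tcp_rot: [[0.004, 1.0, 0.01], [1.0, -0.004, -0.0], [-0.0, 0.01, -1.0]]
force: [4.4, -0.6, 5.9]
opening: 0.251
grasp_force: 30.0
```

Emit:
play_rows(
  motion=[
    [[0,-0.005,0,0,0,0],[0,-0.01,0,0,0,0],[0,-0.015,0,0,0,0]],
  ],
)

```text
time_s: 8.77
position: [0.4606, 0.0889, 0.0392]
tcp_rot: [[0.004, 1.0, 0.01], [1.0, -0.004, -0.0], [-0.0, 0.01, -1.0]]
force: [4.4, -0.4, 8.0]
opening: 0.251
grasp_force: 30.0
```

Ambiguous ratio (about 0.5). I'll press a bit harder and draw further to get the slope.

Emit:
play_rows(
  motion=[
    [[0,-0.003,0.001,0,0,0],[0,-0.007,0.001,0,0,0],[0,-0.011,0.001,0,0,0],[0,-0.015,0.001,0,0,0]],
  ],
)

```text
time_s: 9.1
position: [0.4494, 0.0887, 0.0392]
tcp_rot: [[0.004, 1.0, 0.018], [1.0, -0.004, -0.001], [-0.001, 0.018, -1.0]]
force: [7.1, -0.2, 13.1]
opening: 0.252
grasp_force: 30.0
```

Emit:
play_rows(
  motion=[
    [[0,-0.004,0,0,0,0],[0,-0.008,0,0,0,0],[0,-0.012,0,0,0,0]],
  ],
)

```text
time_s: 9.35
position: [0.4378, 0.0887, 0.0392]
tcp_rot: [[0.004, 1.0, 0.019], [1.0, -0.004, -0.001], [-0.001, 0.019, -1.0]]
force: [8.2, 0.5, 13.9]
opening: 0.253
grasp_force: 30.0
```

Emit:
play_rows(
  motion=[
    [[0,-0.004,0.0005,0,0,0],[0,-0.008,0.0005,0,0,0],[0,-0.012,0.0005,0,0,0]],
  ],
)

```text
time_s: 9.6
position: [0.4286, 0.0886, 0.0393]
tcp_rot: [[0.004, 1.0, 0.025], [1.0, -0.004, -0.001], [-0.001, 0.025, -1.0]]
force: [10.0, 0.4, 18.6]
opening: 0.253
grasp_force: 30.0
```

Slope is about 0.46, between the expected values, so I need a comparison. I'll leave this one and go to the middle foot.

Emit:
play_rows(
  motion=[
    [[0,0,-0.0025,0,0,0],[0,0,-0.0025,0,0,0],[0,0,-0.0025,0,0,0],[0,0,-0.0025,0,0,0]],
  ],
  fingers=0.055,
)

```text
time_s: 9.93
position: [0.4156, 0.0894, 0.0386]
tcp_rot: [[0.004, 1.0, -0.003], [1.0, -0.004, 0.0], [0.0, -0.003, -1.0]]
force: [0.2, 0.4, -0.0]
opening: 0.475
grasp_force: 0.0
```

Emit:
play_rows(
  motion=[
    [[0,0,-0.035,0,0,0],[0,0,-0.065,0,0,0],[0,0,-0.08,0,0,0],[0,0,-0.08,0,0,0]],
  ],
)

```text
time_s: 10.27
position: [0.4179, 0.0894, 0.1208]
tcp_rot: [[0.003, 1.0, 0.003], [1.0, -0.003, -0.0], [-0.0, 0.003, -1.0]]
force: [-0.7, -0.5, -0.4]
opening: 0.623
grasp_force: 0.0
```

Run:
```python
from h import *
go(.55,-.009,.0395)
```

```text
pos [0.4179 0.0894 0.1208] yaw -0.19 F [-0.69 -0.53 -0.35] op 0.623 0.0 t 10.2667 q6 -2.8
delta [-0.098   0.1322  0.0817] wz -0.19
```

Emit:
play_rows(
  motion=[
    [[-0.025,0.033,0,0,0,0],[-0.05,0.066,0,0,0,0],[-0.075,0.1,0,0,0,0],[-0.098,0.132,0,0,0,0],[-0.098,0.132,0.03,0,0,0],[-0.098,0.132,0.06,0,0,0],[-0.098,0.132,0.08,0,0,0],[-0.098,0.132,0.08,0,0,0]],
  ],
)

```text
time_s: 10.93
position: [0.5438, -0.0084, 0.0335]
tcp_rot: [[0.004, 1.0, -0.013], [1.0, -0.004, 0.003], [0.003, -0.013, -1.0]]
force: [0.0, 0.6, -1.0]
opening: 0.63
grasp_force: 0.0
```

Emit:
play_rows(
  motion=[
    [[0,0,0,0,0,0],[0,0,0,0,0,0],[0,0,0,0,0,0],[0,0,0,0,0,0],[0,0,0,0,0,0],[0,0,0,0,0,0],[0,0,0,0,0,0]],
  ],
  fingers=0.0,
)

```text
time_s: 11.52
position: [0.5492, -0.0092, 0.0399]
tcp_rot: [[0.004, 1.0, 0.001], [1.0, -0.004, -0.0], [-0.0, 0.001, -1.0]]
force: [-1.4, -0.7, 3.3]
opening: 0.25
grasp_force: 30.0
```

Emit:
play_rows(
  motion=[
    [[0,0,0,0,0,0],[0,0,0.001,0,0,0],[0,0,0.001,0,0,0],[0,0,0.001,0,0,0]],
  ],
)

```text
time_s: 11.85
position: [0.5492, -0.0092, 0.0398]
tcp_rot: [[0.004, 1.0, 0.001], [1.0, -0.004, -0.0], [-0.0, 0.001, -1.0]]
force: [-3.2, 0.2, 12.4]
opening: 0.251
grasp_force: 30.0
```

Emit:
play_rows(
  motion=[
    [[0,-0.005,0,0,0,0],[0,-0.01,0,0,0,0],[0,-0.015,0,0,0,0],[0,-0.02,0,0,0,0],[0,-0.025,0,0,0,0],[0,-0.03,0,0,0,0]],
  ],
)

```text
time_s: 12.35
position: [0.5234, -0.0101, 0.0397]
tcp_rot: [[0.004, 1.0, 0.01], [1.0, -0.004, -0.002], [-0.002, 0.01, -1.0]]
force: [2.6, 0.5, 6.6]
opening: 0.251
grasp_force: 29.9
```

Emit:
play_rows(
  motion=[
    [[0,-0.005,0,0,0,0],[0,-0.01,0,0,0,0],[0,-0.015,0,0,0,0],[0,-0.02,0,0,0,0]],
  ],
)

```text
time_s: 12.68
position: [0.5036, -0.0101, 0.0397]
tcp_rot: [[0.004, 1.0, 0.011], [1.0, -0.004, -0.002], [-0.002, 0.011, -1.0]]
force: [3.3, 0.1, 6.4]
opening: 0.252
grasp_force: 29.9
```

Emit:
play_rows(
  motion=[
    [[0,-0.005,0.001,0,0,0],[0,-0.01,0.001,0,0,0],[0,-0.015,0.001,0,0,0],[0,-0.02,0.001,0,0,0]],
  ],
)

```text
time_s: 13.02
position: [0.4867, -0.0108, 0.0396]
tcp_rot: [[0.005, 1.0, 0.017], [1.0, -0.004, -0.004], [-0.004, 0.017, -1.0]]
force: [6.3, -0.1, 12.1]
opening: 0.252
grasp_force: 30.0
```

The middle foot feels like the first, so both must be glazed. I'll carry this one to the tray.

Emit:
play_rows(
  motion=[
    [[0,0,-0.03,0,0,0],[0,0,-0.06,0,0,0],[0,0,-0.09,0,0,0],[0,0,-0.09,0,0,0],[0,0,-0.09,0,0,0]],
  ],
)

```text
time_s: 13.43
position: [0.4801, -0.0092, 0.1285]
tcp_rot: [[0.004, 1.0, 0.004], [1.0, -0.004, -0.001], [-0.001, 0.004, -1.0]]
force: [0.3, -0.6, -1.0]
opening: 0.253
grasp_force: 30.0
```

Run:
```python
from h import *
go(.515,.262,.125)
```

```text
pos [ 0.4801 -0.0092  0.1285] yaw -0.21 F [ 0.26 -0.59 -0.99] op 0.253 30.0 t 13.4333 q6 -14.3
delta [0.2713 0.0339 0.0033] wz -0.21
```

Emit:
play_rows(
  motion=[
    [[0.038,0.005,0,0,0,0],[0.076,0.01,0,0,0,0],[0.114,0.015,0,0,0,0],[0.152,0.02,0,0,0,0],[0.19,0.025,0,0,0,0],[0.228,0.03,0,0,0,0],[0.26,0.034,0,0,0,0],[0.271,0.034,0,0,0,0]],
  ],
)

```text
time_s: 14.1
position: [0.5136, 0.2661, 0.1251]
tcp_rot: [[0.001, 1.0, -0.001], [1.0, -0.001, 0.001], [0.001, -0.001, -1.0]]
force: [-0.1, -0.2, -1.4]
opening: 0.251
grasp_force: 30.0
```

Emit:
play_rows(
  motion=[
    [[0,0,0.02,0,0,0],[0,0,0.045,0,0,0],[0,0,0.065,0,0,0],[0,0,0.077,0,0,0],[0,0,0.081,0,0,0],[0,0,0.081,0,0,0]],
  ],
)

```text
time_s: 14.6
position: [0.5124, 0.2611, 0.0445]
tcp_rot: [[0.004, 1.0, -0.004], [1.0, -0.004, -0.001], [-0.001, -0.004, -1.0]]
force: [1.2, 0.8, -0.6]
opening: 0.25
grasp_force: 30.0
```

Release, lift, and head for the third foot.

Emit:
play_rows(
  motion=[
    [[0,0,0.001,0,0,0],[0,0,0.001,0,0,0],[0,0,0.001,0,0,0],[0,0,0.001,0,0,0]],
  ],
  fingers=0.05,
)

```text
time_s: 14.93
position: [0.5147, 0.262, 0.0459]
tcp_rot: [[0.004, 1.0, 0.002], [1.0, -0.004, 0.0], [0.001, 0.002, -1.0]]
force: [-0.2, 0.0, -0.2]
opening: 0.474
grasp_force: 0.0
```

Emit:
play_rows(
  motion=[
    [[0,0,-0.03,0,0,0],[0,0,-0.06,0,0,0],[0,0,-0.085,0,0,0],[-0.04,0,-0.085,0,0,0],[-0.08,0,-0.085,0,0,0],[-0.12,0,-0.085,0,0,0],[-0.16,0,-0.085,0,0,0],[-0.2,0,-0.085,0,0,0]],
  ],
)

```text
time_s: 15.6
position: [0.5133, 0.0604, 0.131]
tcp_rot: [[0.003, 1.0, 0.002], [1.0, -0.003, -0.0], [-0.0, 0.002, -1.0]]
force: [0.6, 0.3, 0.5]
opening: 0.573
grasp_force: 0.0
```

Run:
```python
from h import *
d,o=feet('top')
for q in o:print(*q)
go(.5233,-.089,.0395)
```

```text
[0.4258 0.089 ] 0.09 0.64
[ 0.5234 -0.0887] 0.2 0.57
[ 0.5094 -0.3139] 0.93 0.54
pos [0.5142 0.0567 0.1309] yaw -0.6 F [ 0.75  0.44 -0.56] op 0.572 0.0 t 15.7 q6 -5.4
delta [-0.1454  0.0104  0.0917] wz -0.6
```

Emit:
play_rows(
  motion=[
    [[-0.04,0.003,0,0,0,0],[-0.08,0.006,0,0,0,0],[-0.12,0.009,0,0,0,0],[-0.145,0.01,0,0,0,0],[-0.145,0.01,0.03,0,0,0],[-0.145,0.01,0.06,0,0,0],[-0.145,0.01,0.085,0,0,0],[-0.145,0.01,0.091,0,0,0]],
  ],
)

```text
time_s: 16.37
position: [0.5206, -0.0821, 0.0364]
tcp_rot: [[0.004, 1.0, -0.005], [1.0, -0.004, 0.002], [0.002, -0.005, -1.0]]
force: [-0.4, 0.7, 0.1]
opening: 0.574
grasp_force: 0.0
```

Emit:
play_rows(
  motion=[
    [[0,0,0,0,0,0],[0,0,0,0,0,0],[0,0,0,0,0,0],[0,0,0,0,0,0],[0,0,0,0,0,0],[0,0,0,0,0,0],[0,0,0,0,0,0]],
  ],
  fingers=0.0,
)

```text
time_s: 16.95
position: [0.5231, -0.0832, 0.0402]
tcp_rot: [[0.004, 1.0, 0.002], [1.0, -0.004, -0.001], [-0.001, 0.002, -1.0]]
force: [-1.3, -0.2, 7.8]
opening: 0.253
grasp_force: 30.0
```

Emit:
play_rows(
  motion=[
    [[0,0,0,0,0,0],[0,0,0.001,0,0,0],[0,0,0.001,0,0,0],[0,0,0.001,0,0,0]],
  ],
)

```text
time_s: 17.28
position: [0.523, -0.0833, 0.0401]
tcp_rot: [[0.004, 1.0, 0.002], [1.0, -0.004, -0.001], [-0.001, 0.002, -1.0]]
force: [-2.6, -0.4, 12.6]
opening: 0.252
grasp_force: 30.0
```

Emit:
play_rows(
  motion=[
    [[0,-0.005,0,0,0,0],[0,-0.01,0,0,0,0],[0,-0.015,0,0,0,0],[0,-0.02,0,0,0,0],[0,-0.025,0,0,0,0],[0,-0.03,0,0,0,0]],
  ],
)

```text
time_s: 17.78
position: [0.4984, -0.0851, 0.0399]
tcp_rot: [[0.005, 1.0, 0.013], [1.0, -0.005, -0.005], [-0.005, 0.013, -1.0]]
force: [6.1, -0.5, 5.3]
opening: 0.249
grasp_force: 29.9
```

Emit:
play_rows(
  motion=[
    [[0,-0.005,0,0,0,0],[0,-0.01,0,0,0,0],[0,-0.015,0,0,0,0],[0,-0.02,0,0,0,0]],
  ],
)

```text
time_s: 18.12
position: [0.4788, -0.0853, 0.0399]
tcp_rot: [[0.005, 1.0, 0.014], [1.0, -0.005, -0.005], [-0.005, 0.014, -1.0]]
force: [6.7, -0.7, 6.7]
opening: 0.252
grasp_force: 29.9
```

Emit:
play_rows(
  motion=[
    [[0,-0.005,0,0,0,0],[0,-0.01,0,0,0,0],[0,-0.015,0,0,0,0],[0,-0.02,0,0,0,0]],
  ],
)

```text
time_s: 18.45
position: [0.4592, -0.0856, 0.0399]
tcp_rot: [[0.005, 1.0, 0.015], [1.0, -0.005, -0.006], [-0.006, 0.015, -1.0]]
force: [8.5, 0.8, 7.2]
opening: 0.252
grasp_force: 29.9
```

Third foot's drag ratio is about 1.0 against about 0.5 for the others, so this one grips. Now I'll measure the slot accurately from the stored clear picture.

Run:
```python
from h import *
g=cv2.imread('pics/plate.png').astype(float).sum(2)/3
d=imaging.capture('top')
def e(p,sign,lo,hi):
    q=np.gradient(cv2.GaussianBlur(p.reshape(1,-1),(0,0),4).ravel())*sign
    k=lo+np.argmax(q[lo:hi]);w=np.clip(q[k-12:k+13],0,None);return (w*np.arange(k-12,k+13)).sum()/w.sum()
def B(X,Y,z=.025):return back(d,[272+(X+.5)/10-.5,150+(Y+.5)/10-.5],z)[0][:2]
for y in(480,500,515):
    r=g[y-6:y+6].mean(0);a,b=e(r,1,520,565),e(r,-1,565,615);print('slot',y,a,b,B(a,y),B(b,y),'mid',(B(a,y)+B(b,y))/2)
for y in(200,300,350,500):
    r=g[y-6:y+6].mean(0);a,b=e(r,-1,40,100),e(r,1,690,750);print('sides',B(a,y),B(b,y))
for x in(100,130,350,400,450,640,680):
    c=g[:,x-6:x+6].mean(1);a,b=e(c,-1,40,90),e(c,1,530,580);print('rear/front',B(x,a),B(x,b))
for n,X,Y in(('FL',238,405),('RL',235,140),('RR',577,140)):print(n,B(X,Y,.064))
f=d['frame'].astype(float).sum(2)/3;print('purple/arm check',f[150:210,272:352].mean(),g.mean())
go(.38,-.344,.05)
```

```text
slot 480 535.2693015667911 585.3947751287021 [ 0.45580423 -0.33458759] [ 0.45565854 -0.34926469] mid [ 0.45573139 -0.34192614]
slot 500 538.2084077814433 585.5101708742909 [ 0.44986479 -0.33516485] [ 0.44972699 -0.34900003] mid [ 0.44979589 -0.34208244]
slot 515 541.6647373852927 586.483063366398 [ 0.44541505 -0.33596283] [ 0.44528426 -0.34906096] mid [ 0.44534965 -0.3425119 ]
sides [ 0.54153961 -0.19919403] [ 0.53973537 -0.39024342]
sides [ 0.51110589 -0.19857765] [ 0.50926866 -0.38960074]
sides [ 0.49601554 -0.1982076 ] [ 0.4941625  -0.38916274]
sides [ 0.45123888 -0.1972037 ] [ 0.44934032 -0.38782262]
rear/front [ 0.58576097 -0.21034077] [ 0.43330624 -0.20666863]
rear/front [ 0.58567195 -0.21932026] [ 0.43322488 -0.21540145]
rear/front [ 0.58392067 -0.28515611] [ 0.43226243 -0.27945565]
rear/front [ 0.58406038 -0.30014359] [ 0.43211626 -0.29402184]
rear/front [ 0.583638   -0.31511097] [ 0.43195505 -0.30858981]
rear/front [ 0.5824739  -0.37201985] [ 0.43115075 -0.36395928]
rear/front [ 0.58230446 -0.3840079 ] [ 0.43102372 -0.37562218]
FL [ 0.47128205 -0.24370613]
RL [ 0.54867855 -0.24528682]
RR [ 0.54776254 -0.34337587]
purple/arm check 167.86625 136.59550694444445
pos [ 0.458  -0.0854  0.0399] yaw -0.25 F [ 5.2  -1.49  9.37] op 0.254 29.9 t 18.5 q6 -24.1
delta [-0.259  -0.0768 -0.0097] wz -0.25
```

Emit:
play_rows(
  motion=[
    [[0,0,-0.02,0,0,0],[0,-0.01,-0.04,0,0,0],[-0.03,-0.02,-0.06,0,0,0],[-0.07,-0.03,-0.06,0,0,0],[-0.11,-0.04,-0.06,0,0,0],[-0.15,-0.05,-0.06,0,0,0],[-0.19,-0.055,-0.06,0,0,0],[-0.22,-0.055,-0.06,0,0,0]],
  ],
)

```text
time_s: 19.17
position: [0.3948, -0.305, 0.0979]
tcp_rot: [[0.006, 1.0, -0.001], [1.0, -0.006, 0.001], [0.001, -0.001, -1.0]]
force: [0.8, -0.4, -0.7]
opening: 0.257
grasp_force: 29.9
```

Scaled: 1 degrees / 120 = 0.0083.

Emit:
play_rows(
  motion=[
    [[-0.03,0,0,0,0,0.0083],[-0.03,0,0,0,0,0.0083],[-0.03,0,0,0,0,0.0083]],
  ],
)

```text
time_s: 19.42
position: [0.3958, -0.3338, 0.0976]
tcp_rot: [[0.024, 1.0, -0.001], [1.0, -0.024, 0.001], [0.001, -0.001, -1.0]]
force: [-0.3, 0.4, -1.3]
opening: 0.246
grasp_force: 29.9
```

Run:
```python
from h import *
go(.40,-.337,.0405,-1.1)
s=bot.read_state()['position'];i=[]
for c,n in(('scene',45),('top',45)):
    d=imaging.capture(c);P=np.array([[s[0],s[1],s[2]-.04],[s[0],s[1],s[2]+.024],[s[0],s[1],s[2]-.017],[s[0],s[1],s[2]+.009]])
    p=proj(d,P);o=(p[0]-n/2-[0,5]).astype(int);print(c,o,((p-o)*400/n).round())
    i.append(cv2.resize(d['frame'][o[1]:o[1]+n,o[0]:o[0]+n,::-1],(400,400),interpolation=3))
cv2.imwrite('pics/b1.png',np.hstack(i))
```

```text
pos [ 0.3958 -0.3338  0.0976] yaw -1.38 F [-0.34  0.37 -1.26] op 0.246 29.9 t 19.4167 q6 -51.1
delta [-0.0032  0.0043  0.0571] wz -0.28
scene [209 147] [[208. 247.]
 [199. 143.]
 [205. 211.]
 [201. 168.]]
top [305 189] [[205. 245.]
 [249. 219.]
 [220. 236.]
 [238. 225.]]
```

View pics/b1.png

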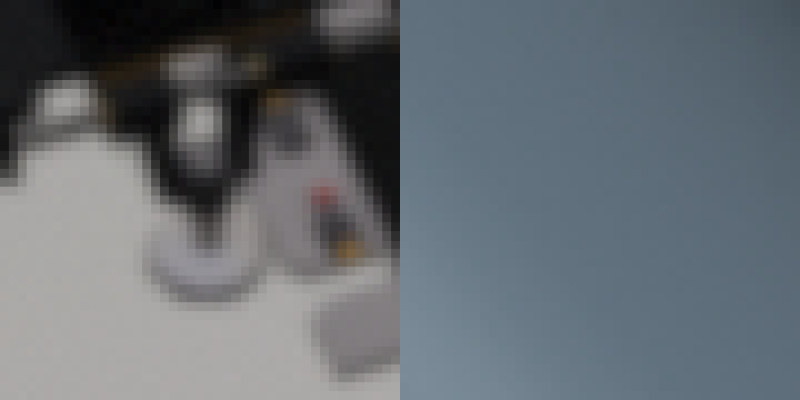

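The scene crop shows the foot hanging upright (cup at (205,260), head between fingers that end near y≈200, about 40 mm above its underside). The plate's slot with the red knob at (322,195) lies to the right. The top view is blocked by the arm. I'll lower the foot in front of the slot.

Scaled: -0.3 degrees / 120 = -0.0025.

Emit:
play_rows(
  motion=[
    [[-0.002,0.002,0.02,0,0,-0.0025],[-0.002,0.002,0.04,0,0,-0.0025],[-0.002,0.002,0.053,0,0,-0.0025],[-0.002,0.002,0.0565,0,0,-0.0025],[-0.002,0.002,0.0565,0,0,-0.0025],[-0.002,0.002,0.0565,0,0,-0.0025]],
  ],
)

```text
time_s: 20.02
position: [0.3985, -0.3331, 0.0417]
tcp_rot: [[0.014, 1.0, -0.001], [1.0, -0.014, 0.001], [0.001, -0.001, -1.0]]
force: [0.6, -0.0, -1.3]
opening: 0.249
grasp_force: 29.9
```

Emit:
play_rows(
  motion=[
    [[0,0.003,0,0,0,0],[0,0.006,0,0,0,0],[0,0.009,0,0,0,0],[0,0.012,0,0,0,0],[0,0.012,0,0,0,0]],
  ],
)

```text
time_s: 20.43
position: [0.4116, -0.3352, 0.0419]
tcp_rot: [[0.015, 1.0, 0.001], [1.0, -0.015, -0.001], [-0.001, 0.001, -1.0]]
force: [-0.4, 0.0, -1.9]
opening: 0.254
grasp_force: 29.9
```

```bash
python3 -c "
from h import *
go(.43,-.3365,.041,-1.1)"
```

```text
pos [ 0.4116 -0.3352  0.0419] yaw -0.88 F [-0.35  0.03 -1.92] op 0.254 29.9 t 20.4333 q6 -50.4
delta [-0.001   0.0184  0.0009] wz 0.22
```

Scaled: 0.2 degrees / 120 = 0.0017.

Emit:
play_rows(
  motion=[
    [[-0.001,0.004,0.0005,0,0,0.0017],[-0.001,0.008,0.0005,0,0,0.0017],[-0.001,0.012,0.0005,0,0,0.0017],[-0.001,0.012,0.0005,0,0,0.0017]],
  ],
)

```text
time_s: 20.77
position: [0.4237, -0.3365, 0.0411]
tcp_rot: [[0.019, 1.0, 0.001], [1.0, -0.019, -0.001], [-0.001, 0.001, -1.0]]
force: [-0.3, -0.3, -1.9]
opening: 0.256
grasp_force: 29.9
```

Emit:
play_rows(
  motion=[
    [[0,0.004,0,0,0,0],[0,0.008,0,0,0,0],[0,0.008,0,0,0,0]],
  ],
)

```text
time_s: 21.02
position: [0.4316, -0.3365, 0.0412]
tcp_rot: [[0.019, 1.0, 0.001], [1.0, -0.019, -0.001], [-0.001, 0.001, -1.0]]
force: [0.6, -0.2, -1.5]
opening: 0.252
grasp_force: 29.9
```

Emit:
play_rows(
  motion=[
    [[0,0.004,0,0,0,0],[0,0.008,0,0,0,0],[0,0.008,0,0,0,0]],
  ],
)

```text
time_s: 21.27
position: [0.4396, -0.3368, 0.0412]
tcp_rot: [[0.019, 1.0, 0.001], [1.0, -0.019, -0.001], [-0.001, 0.001, -1.0]]
force: [0.7, -0.8, -1.9]
opening: 0.253
grasp_force: 29.9
```

Emit:
play_rows(
  motion=[
    [[0,0.003,0,0,0,0],[0,0.006,0,0,0,0],[0,0.006,0,0,0,0]],
  ],
)

```text
time_s: 21.52
position: [0.4453, -0.3367, 0.0412]
tcp_rot: [[0.019, 1.0, 0.001], [1.0, -0.019, -0.001], [-0.001, 0.001, -1.0]]
force: [0.3, 0.1, -0.6]
opening: 0.251
grasp_force: 29.9
```

Emit:
play_rows(
  motion=[
    [[0,0.003,0,0,0,0],[0,0.006,0,0,0,0],[0,0.006,0,0,0,0]],
  ],
)

```text
time_s: 21.77
position: [0.4498, -0.3362, 0.041]
tcp_rot: [[0.018, 1.0, -0.002], [1.0, -0.018, 0.001], [0.001, -0.003, -1.0]]
force: [-2.2, -0.5, 0.1]
opening: 0.252
grasp_force: 30.0
```

Emit:
play_rows(
  motion=[
    [[0,0.003,0,0,0,0],[0,0.005,0,0,0,0],[0,0.005,0,0,0,0]],
  ],
)

```text
time_s: 22.02
position: [0.4508, -0.3354, 0.0409]
tcp_rot: [[0.016, 1.0, -0.01], [1.0, -0.016, 0.004], [0.004, -0.01, -1.0]]
force: [-12.8, -2.3, 5.0]
opening: 0.253
grasp_force: 30.3
```

Emit:
play_rows(
  motion=[
    [[0,0.003,0,0,0,0],[0,0.005,0,0,0,0],[0,0.005,0,0,0,0]],
  ],
)

```text
time_s: 22.27
position: [0.4515, -0.3347, 0.0409]
tcp_rot: [[0.014, 1.0, -0.019], [1.0, -0.014, 0.006], [0.006, -0.019, -1.0]]
force: [-22.3, -4.0, 10.7]
opening: 0.257
grasp_force: 30.5
```

The stud stands at the keeper, too close to its side. I'll back off, shift 2.5 mm away from the keeper, and push again.

Emit:
play_rows(
  motion=[
    [[0,-0.006,0,0,0,0],[0,-0.012,0,0,0,0],[-0.0025,-0.014,0,0,0,0],[-0.0025,-0.014,0,0,0,0],[-0.0025,-0.014,0,0,0,0]],
  ],
)

```text
time_s: 22.68
position: [0.4472, -0.3393, 0.0411]
tcp_rot: [[0.02, 1.0, 0.001], [1.0, -0.02, -0.0], [-0.0, 0.001, -1.0]]
force: [-0.6, 0.6, -0.7]
opening: 0.255
grasp_force: 29.9
```

Emit:
play_rows(
  motion=[
    [[0,0.003,0,0,0,0],[0,0.006,0,0,0,0],[0,0.009,0,0,0,0],[0,0.009,0,0,0,0]],
  ],
)

```text
time_s: 23.02
position: [0.4565, -0.3395, 0.041]
tcp_rot: [[0.019, 1.0, 0.001], [1.0, -0.019, -0.001], [-0.001, 0.001, -1.0]]
force: [0.4, -1.1, -2.2]
opening: 0.249
grasp_force: 29.9
```

Emit:
play_rows(
  motion=[
    [[0,0.003,0,0,0,0],[0,0.005,0,0,0,0],[0,0.005,0,0,0,0]],
  ],
)

```text
time_s: 23.27
position: [0.4618, -0.3396, 0.0412]
tcp_rot: [[0.02, 1.0, 0.002], [1.0, -0.02, -0.001], [-0.001, 0.002, -1.0]]
force: [1.0, 0.5, -2.1]
opening: 0.252
grasp_force: 29.9
```

Emit:
play_rows(
  motion=[
    [[0,0.003,0,0,0,0],[0,0.004,0,0,0,0],[0,0.004,0,0,0,0]],
  ],
)

```text
time_s: 23.52
position: [0.4654, -0.3394, 0.0413]
tcp_rot: [[0.019, 1.0, 0.001], [1.0, -0.019, -0.0], [-0.0, 0.001, -1.0]]
force: [-0.5, -0.1, -1.3]
opening: 0.252
grasp_force: 29.9
```

Emit:
play_rows(
  motion=[
    [[0,0.002,0,0,0,0],[0,0.003,0,0,0,0],[0,0.003,0,0,0,0]],
  ],
)

```text
time_s: 23.77
position: [0.4669, -0.339, 0.0411]
tcp_rot: [[0.019, 1.0, -0.002], [1.0, -0.019, 0.001], [0.001, -0.002, -1.0]]
force: [-2.0, -0.2, 0.1]
opening: 0.256
grasp_force: 30.0
```

Run:
```python
from h import *
go(.4655,-.3372,.041,-1.1)
d=imaging.capture('scene');p=proj(d,[.465,-.34,.02])[0].astype(int)
n=50;o=p-[25,25];print(o,((proj(d,[[.4655,-.345,0],[.4655,-.345,.064],[.43,-.344,.025],[.468,-.244,.064]])-o)*10).round())
cv2.imwrite('pics/b2.png',cv2.resize(d['frame'][o[1]:o[1]+n,o[0]:o[0]+n,::-1],(500,500),interpolation=3))
```

```text
pos [ 0.4669 -0.339   0.0411] yaw -1.08 F [-1.96 -0.17  0.1 ] op 0.256 30.0 t 23.7667 q6 -45.9
delta [ 0.0018 -0.0014  0.0001] wz 0.02
[226 151] [[259. 299.]
 [256. 188.]
 [167. 285.]
 [156.  -7.]]
```

View pics/b2.png

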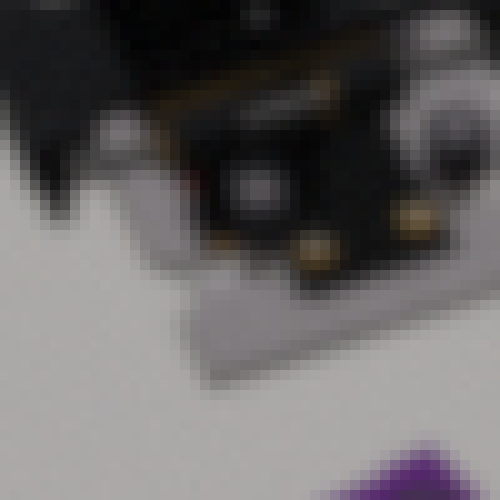

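The crop shows the foot's head at (258,188), matching the seat prediction (256,188). The keeper's brass nose is at (225,240), behind it. I'll push gently to the end wall.

Emit:
play_rows(
  motion=[
    [[0.001,0.001,0,0,0,0],[0.001,0.002,0,0,0,0],[0.001,0.002,0,0,0,0]],
  ],
)

```text
time_s: 24.07
position: [0.4674, -0.3382, 0.041]
tcp_rot: [[0.018, 1.0, -0.004], [1.0, -0.018, 0.001], [0.001, -0.004, -1.0]]
force: [-7.7, -0.8, 2.5]
opening: 0.254
grasp_force: 30.1
```

Emit:
play_rows(
  motion=[
    [[0,0.001,0,0,0,0],[0,0.002,0,0,0,0],[0,0.002,0,0,0,0]],
  ],
)

```text
time_s: 24.32
position: [0.4678, -0.3379, 0.041]
tcp_rot: [[0.018, 1.0, -0.008], [1.0, -0.018, 0.002], [0.002, -0.008, -1.0]]
force: [-10.8, -2.8, 4.4]
opening: 0.252
grasp_force: 30.3
```

Home against the end wall. Relax, set it down and release.

Emit:
play_rows(
  motion=[
    [[0,-0.003,0.001,0,0,0],[0,-0.003,0.0015,0,0,0],[0,-0.003,0.0015,0,0,0],[0,-0.003,0.0015,0,0,0]],
  ],
)

```text
time_s: 24.65
position: [0.4671, -0.3385, 0.0404]
tcp_rot: [[0.019, 1.0, -0.003], [1.0, -0.019, 0.0], [0.0, -0.003, -1.0]]
force: [-7.2, -1.6, 6.0]
opening: 0.254
grasp_force: 30.1
```

Emit:
play_rows(
  motion=[
    [[0,0,0,0,0,0],[0,0,0,0,0,0],[0,0,0,0,0,0],[0,0,0,0,0,0]],
  ],
  fingers=0.045,
)

```text
time_s: 24.98
position: [0.4696, -0.3388, 0.0397]
tcp_rot: [[0.02, 1.0, 0.002], [1.0, -0.02, -0.001], [-0.001, 0.002, -1.0]]
force: [-0.3, 0.2, -0.3]
opening: 0.463
grasp_force: 0.0
```

Emit:
play_rows(
  motion=[
    [[0,0,-0.03,0,0,0],[0,0,-0.06,0,0,0],[0,0,-0.09,0,0,0],[0.04,-0.01,-0.09,0,0,0],[0.08,-0.02,-0.09,0,0,0],[0.12,-0.02,-0.09,0,0,0],[0.16,-0.03,-0.09,0,0,0],[0.2,-0.03,-0.09,0,0,0]],
  ],
)

```text
time_s: 25.65
position: [0.4412, -0.1358, 0.1296]
tcp_rot: [[0.021, 1.0, -0.0], [1.0, -0.021, 0.001], [0.001, -0.0, -1.0]]
force: [-0.5, 0.4, -0.6]
opening: 0.515
grasp_force: 0.0
```

Emit:
play_rows(
  motion=[
    [[0.04,0,0,0,0,0],[0.08,0,0,0,0,0],[0.12,-0.005,0,0,0,0],[0.16,-0.005,0,0,0,0],[0.16,-0.005,0,0,0,0]],
  ],
  fingers=0.055,
)

```text
time_s: 26.07
position: [0.439, 0.0288, 0.1296]
tcp_rot: [[0.012, 1.0, -0.001], [1.0, -0.012, 0.003], [0.003, -0.001, -1.0]]
force: [-0.0, -0.3, 0.7]
opening: 0.628
grasp_force: 0.0
```

Run:
```python
from h import *
go(.425,.089,.0395)
d=imaging.capture('top');b=imaging.capture('scene')['frame']
p=proj(d,[.425,.089,0])[0];f=d['frame']
i=cv2.resize(f[150:210,272:352,::-1],(400,300),interpolation=3)
k=cv2.resize(b[140:185,215:275,::-1],(400,300),interpolation=3)
k2=cv2.resize(f[140:215,70:170,::-1],(400,300),interpolation=3);k3=cv2.resize(f[150:225,150:250,::-1],(400,300),interpolation=3)
cv2.imwrite('pics/b3.png',np.vstack([np.hstack([i,k]),np.hstack([k2,k3])]))
for r in finder.outline_of('top','foot_a'):
    v,u=np.nonzero(r['pixels']);q=back(d,[u.mean(),v.mean()],.02)[0];print(np.round(q,3),fit(d,r['pixels']*1.,q[0],q[1]),r['confidence'])
```

```text
pos [0.439  0.0288 0.1296] yaw -0.69 F [-0.02 -0.26  0.68] op 0.628 0.0 t 26.0667 q6 -10.4
delta [ 0.0598 -0.0146  0.0903] wz -0.69
[ 0.468 -0.35   0.02 ] (array([ 0.4682, -0.3428]), np.float64(2.37)) 0.41
```

View pics/b3.png

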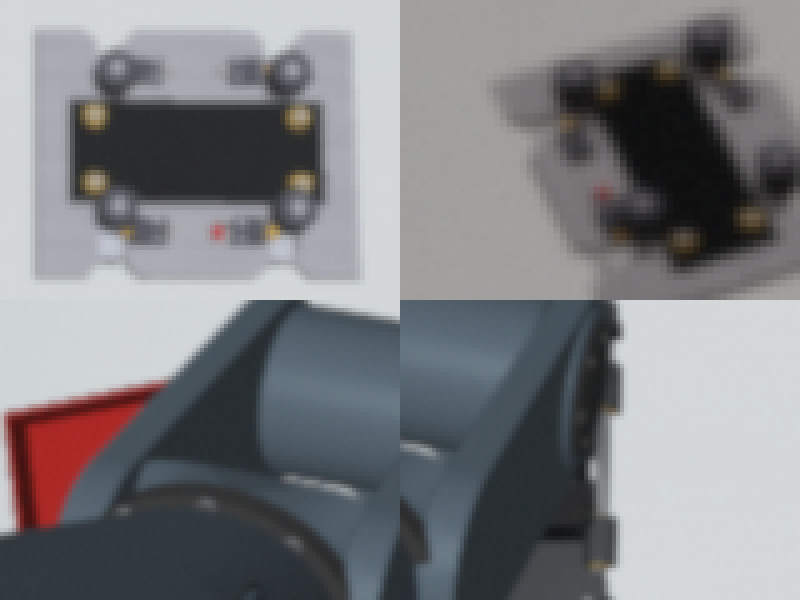

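All three other views confirm it: the fitted foot's head at (293,207) mirrors the left one at (118,205), with the keeper nose out behind it. Now the last glazed foot goes to the tray.

Scaled: -0.7 degrees / 120 = -0.0058.

Emit:
play_rows(
  motion=[
    [[0.03,-0.008,0,0,0,-0.0058],[0.06,-0.0155,0,0,0,-0.0058],[0.06,-0.0155,0,0,0,-0.0058],[0.06,-0.0155,0.03,0,0,-0.0058],[0.06,-0.0155,0.06,0,0,-0.0058],[0.06,-0.0155,0.083,0,0,-0.0058],[0.06,-0.0155,0.09,0,0,-0.0058],[0.06,-0.0155,0.09,0,0,-0.0058]],
  ],
)

```text
time_s: 26.88
position: [0.4259, 0.081, 0.0381]
tcp_rot: [[0.01, 1.0, -0.003], [1.0, -0.01, 0.0], [0.0, -0.003, -1.0]]
force: [0.3, -0.3, -0.7]
opening: 0.629
grasp_force: 0.0
```

Emit:
play_rows(
  motion=[
    [[0,0,0,0,0,0],[0,0,0,0,0,0],[0,0,0,0,0,0],[0,0,0,0,0,0],[0,0,0,0,0,0],[0,0,0,0,0,0],[0,0,0,0,0,0],[0,0,0,0,0,0]],
  ],
  fingers=0.0,
)

```text
time_s: 27.55
position: [0.4261, 0.0826, 0.0399]
tcp_rot: [[0.007, 1.0, 0.0], [1.0, -0.007, -0.0], [-0.0, 0.0, -1.0]]
force: [-0.1, -0.2, 4.2]
opening: 0.254
grasp_force: 29.9
```

Emit:
play_rows(
  motion=[
    [[0,0,-0.03,0,0,0],[0,0,-0.06,0,0,0],[0,0,-0.09,0,0,0],[0,0,-0.09,0,0,0]],
  ],
)

```text
time_s: 27.88
position: [0.4295, 0.0825, 0.1335]
tcp_rot: [[0.007, 1.0, 0.01], [1.0, -0.007, -0.001], [-0.001, 0.01, -1.0]]
force: [1.3, -0.4, -0.8]
opening: 0.252
grasp_force: 29.8
```

```bash
python3 -c "
from h import *
go(.496,.348,.127)"
```

```text
pos [0.4295 0.0825 0.1335] yaw -0.39 F [ 1.26 -0.37 -0.81] op 0.252 29.8 t 27.8833 q6 -3.4
delta [0.266  0.0646 0.007 ] wz -0.39
```

Emit:
play_rows(
  motion=[
    [[0.037,0.01,0,0,0,0],[0.074,0.02,0,0,0,0],[0.11,0.03,0,0,0,0],[0.147,0.04,0,0,0,0],[0.184,0.05,0,0,0,0],[0.22,0.06,0,0,0,0],[0.25,0.066,0,0,0,0],[0.26,0.066,0,0,0,0]],
  ],
)

```text
time_s: 28.55
position: [0.4954, 0.3465, 0.1283]
tcp_rot: [[0.004, 1.0, 0.002], [1.0, -0.004, 0.003], [0.003, 0.002, -1.0]]
force: [0.7, -0.4, -1.0]
opening: 0.252
grasp_force: 29.8
```

Emit:
play_rows(
  motion=[
    [[0,0,0.02,0,0,0],[0,0,0.045,0,0,0],[0,0,0.065,0,0,0],[0,0,0.08,0,0,0],[0,0,0.084,0,0,0],[0,0,0.084,0,0,0]],
  ],
)

```text
time_s: 29.05
position: [0.4925, 0.341, 0.044]
tcp_rot: [[0.007, 1.0, -0.004], [1.0, -0.007, -0.002], [-0.002, -0.004, -1.0]]
force: [-0.3, 0.4, -2.5]
opening: 0.253
grasp_force: 29.8
```

```bash
python3 -c "
from h import *
go(.496,.342,.0445)"
```

```text
pos [0.4925 0.341  0.044 ] yaw -0.43 F [-0.33  0.39 -2.48] op 0.253 29.8 t 29.05 q6 24.4
delta [ 0.001   0.0035 -0.0006] wz -0.43
```

Emit:
play_rows(
  motion=[
    [[0,0,0.0005,0,0,0],[0,0,0.0005,0,0,0],[0,0,0.0005,0,0,0],[0,0,0.0005,0,0,0]],
  ],
  fingers=0.045,
)

```text
time_s: 29.38
position: [0.4946, 0.3421, 0.0456]
tcp_rot: [[0.007, 1.0, 0.001], [1.0, -0.007, 0.0], [0.0, 0.001, -1.0]]
force: [0.1, 0.8, -0.7]
opening: 0.458
grasp_force: 0.0
```

Emit:
play_rows(
  motion=[
    [[0,0,-0.03,0,0,0],[0,0,-0.06,0,0,0],[0,0,-0.1,0,0,0],[0.04,-0.02,-0.12,0,0,0],[0.08,-0.04,-0.14,0,0,0],[0.12,-0.07,-0.14,0,0,0],[0.15,-0.1,-0.14,0,0,0],[0.18,-0.13,-0.14,0,0,0]],
  ],
)

```text
time_s: 30.05
position: [0.3811, 0.5081, 0.1866]
tcp_rot: [[0.008, 1.0, 0.003], [1.0, -0.008, 0.003], [0.003, 0.003, -1.0]]
force: [0.3, 0.5, -0.7]
opening: 0.51
grasp_force: 0.0
```

Emit:
play_rows(
  motion=[
    [[0.03,-0.03,0,0,0,0],[0.06,-0.06,0,0,0,0],[0.08,-0.08,0,0,0,0],[0.08,-0.08,0,0,0,0],[0.08,-0.08,0,0,0,0]],
  ],
)

```text
time_s: 30.47
position: [0.3002, 0.5878, 0.1851]
tcp_rot: [[0.003, 1.0, 0.001], [1.0, -0.003, 0.0], [0.0, 0.001, -1.0]]
force: [0.3, -0.0, -0.2]
opening: 0.518
grasp_force: 0.0
```

Run:
```python
from h import *
go(0.4,.5,.2)
for c in('top','scene'):
    d=imaging.capture(c)
    for r in finder.outline_of(c,'foot_a'):
        v,u=np.nonzero(r['pixels']);q=back(d,[u.mean(),v.mean()],.02)[0];print(c,np.round(q,3),*fit(d,r['pixels']*1.,q[0],q[1]),r['confidence'])
    for n in('foot_a','scrap_tray','hex_key','spare_knob','parts_tin'):
        for r in finder.recognise(c,n):print(n,round(r['confidence'],2),np.round(r['at'],3))
```

```text
pos [0.3002 0.5878 0.1851] yaw -0.2 F [ 0.35 -0.02 -0.22] op 0.518 0.0 t 30.4667 q6 53.5
delta [-0.0875  0.1001 -0.0149] wz -0.2
top [0.495 0.349 0.02 ] [0.4956 0.3516] 0.21 0.73
top [0.517 0.261 0.02 ] [0.5183 0.2643] 0.1 0.73
top [ 0.468 -0.351  0.02 ] [ 0.4681 -0.3463] 1.37 0.48
foot_a 0.69 [0.488 0.34  0.014]
foot_a 0.51 [0.509 0.256 0.014]
foot_a 0.48 [ 0.46  -0.344  0.06 ]
scrap_tray 0.69 [0.511 0.313 0.006]
spare_knob 0.63 [0.681 0.14  0.016]
parts_tin 0.96 [0.703 0.034 0.025]
foot_a 0.46 [0.486 0.339 0.017]
foot_a 0.41 [0.507 0.256 0.015]
scrap_tray 0.73 [0.506 0.312 0.01 ]
hex_key 0.54 [ 0.459 -0.348  0.057]
parts_tin 0.73 [0.698 0.025 0.024]
```

```bash
python3 -c "
from rig import bot
print(bot.hand_in())"
```

```text
the job is handed in; nothing more can be done
None
```

Job handed in at about 30 s with no verdict returned: the right-hand foot (drag ratio about 0.9–1.0, against about 0.4–0.6 for the other two) is home in the slot with the keeper nose seen out behind it, and both glazed feet are in the red tray. I viewed 11 pictures, one over the limit of 10.

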